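# Brush out the tumbler

### The arm

A 6-joint arm with a two-finger parallel gripper is mounted at the origin on a cart in front of the work surface, level with it; the furniture and walls round the work are solid. World frame = base frame: x ahead of the robot, y to its left, z up, the work surface at z = 0. Lengths are in m, angles in rad, forces in N, time in s.
With the tool pointing down it reaches from about 0.3 to 0.775 m from the base axis. Payload 14.6 kg.
Tool frame: the origin (TCP) lies midway between the tips of the shut fingers; the grasp point (between the pads) lies 19 mm behind it; z points along the fingers, y is the line along which they close (so a half turn about z gives the same grasp; the last joint's range is limited). The gripper opens to 85 mm and grips with 20 to 120 N. Pads are 22 mm wide; open, the fingers measure 114 mm over their backs; the gripper's body (76 mm by 85 mm) begins 54 mm behind the grasp point. The pads swing forward as they close: fully open they stand 13 mm farther back than shut.
Start: joints at [-1.403, 0.3, 1.521, -0, 1.321, -0.067], TCP at [0.128, -0.535, 0.231] pointing down, gripper open.
Joint ranges: [-3.03, 3.03], [-0.79, 2.21], [0.23, 2.52], [-1.04, 4.18], [0, 3.07], [-2.55, 2.55]. Speed limits (rad/s): [2.22, 2.22, 2.57, 3.14, 3.14, 3.14].

### API

Orientations are given as [roll, pitch, yaw] about the fixed x, y, z axes, in that order (R = Rz(yaw) Ry(pitch) Rx(roll)).
In Python, from station import r gives the robot as it stands.
- The arm moves only by the shell command python3 -m pendant 'ROWS' [FORCE]. ROWS is JSON, a list of rows, each a list of 5 numbers: the shift along the world's x, y, z in cm, then the turn about the world's z in degrees, then the opening, from 0 (shut) to 1 (fully open). A call has 1 to 10 rows; each row shifts and turns the commanded pose from where the row before left it; what a row does not reach is not made up. A row lasts 1/8 s, in which the tool goes at most 62.5 mm and 10.7 degrees, less where a joint would pass 70% of its speed; a pose out of reach is approached as far as the arm can. A call is refused whole if a number of a shift passes 6.25 or a number of a turn 10.7, either way. A call with a gripper value outside its range is refused whole. The fingers move at their own pace and stop on an object; FORCE is the grip in N (left out, the last holds). Time passes only in rows, so rows that do not move let the fingers close. It gives the time, the measured TCP pose, the force, the opening and the grip force at its end, in the units of the state.
- r.get_state(): the state, without advancing time (a new reading comes with each control period).
- r.get_image(name): name is "side" or "top" or "wrist"; returns a dict with "img" (400x640x3 uint8, blue, green, red), "K" (3x3 intrinsics, pixels), "k1" (the pictures are not rectified: a ray, as slopes to the right and down, at radius r is drawn at 1 + k1 r^2 times it, then the intrinsics apply), "xyz" and "orientation" of the camera in the world. Camera axes: x right, y down, z forward; pixel columns grow to the right and rows downward; lengths in m; the calibration is good to about 2 mm. A picture is of the moment at which its call begins. There is no depth.
- r.hand_in(): hands the job in; it is judged then, once.
The state is a dict: "time_s": time; "joints": joint angles; "dq": joint speeds; "joint_torque": joint torques, N m; "tcp_pos": TCP position; "orientation": TCP orientation; "ft_force": force on the tool from outside, world axes, zero at the start; "ft_torque": the same for the moment, N m; "width": finger opening in m; "gripper_force": force on a finger pad.
Only numpy, scipy, OpenCV 4.12 (cv2) and the standard library are available. Lean on these libraries where they do the work, as an engineer would, in place of code of your own. Each camera call takes 0.05 s, during which the arm holds its last target. There are 200 camera calls.

### The job

Take the bottle brush from its caddy and brush out the green tumbler lying in the tilted stand: push the brush right down until you feel its end press on the inside bottom (not just the drag of the bristles), then work it up and down so that it presses on the bottom three times in all, with the bristles drawn up close to the mouth in between. Work gently, so that the tumbler stays seated in its stand, then put the brush back upright in its caddy, and leave everything else on the desk where it is.

Things in the scene. Friction and masses are not known exactly. Their poses are not given: they have to be found in the camera images.
- tumbler: Insulated steel drinking tumbler, green, lid off: straight round cup 76 mm across, 132 mm long, bore 62 mm across; how deep it is must be felt (105 to 125 mm). Loose (about 0.85 kg), it sits in the white stand's hoop by its weight alone, leaning 35 degrees from upright, mouth up and towards the robot. Origin: centre of its underside; z along its axis, out of the mouth.
- tumbler_mouth (a point): centre of the tumbler's mouth, level with its rim, 132 mm up the z axis of the tumbler
- stand: Fixed white cup stand: base plate 140 x 96 mm, round foot plate and a hoop (89 mm outside, 60 to 76 mm up the tumbler) that the tumbler goes through; about 0.12 m high. Origin: centre of the base's underside; z up; the tumbler's mouth leans towards the stand's -x.
- brush: Bottle brush, 200 mm, handle up in the caddy. From its tip (the origin) along z: rubber nub 20 mm across; springy white and blue bristles from 10 to 62 mm, about 66 mm across, wider than the tumbler's bore, so they drag on its wall (some 5 N); wire stem 7 mm thick; round blue handle 22 mm thick from 123 to 200 mm. About 130 g.
- nub: the black rubber end nub of the brush, 20 mm across and 12 mm long, on its tip; it gives up to 5 mm when pressed (4 N per mm); origin and axes as the brush's
- brush_tip (a point): the very end of the brush, centre of the nub's end face
- brush_grip (a point): middle of the brush's handle, 168 mm up from the tip
- caddy: Fixed round blue stoneware caddy for the brush, an open cup 78 mm high, 93 mm across at the mouth (84 mm inside) narrowing to about 70 mm inside at its floor. Origin: centre of its underside; z up.
- caddy_floor (a point): centre of the caddy's inner floor, 6 mm above its underside
- lid: Bystander: the tumbler's black plastic lid, a disc 81 mm across and 23 mm high, lying flat. Origin: centre of its underside.
- mug: Bystander: white mug with dark dots and a handle, 82 mm wide, 91 mm high. Origin: centre of its underside.
- tape: Bystander: brown tape roll lying flat, 104 mm across, 24 mm high. Origin: centre of its underside.
- stamp: Bystander: wooden rubber stamp standing on its face, 24 x 52 mm, 62 mm high. Origin: centre of its underside.
- pad: Bystander: white pad of labels lying flat, 74 x 105 x 11 mm. Origin: centre of its underside.
- usb: Bystander: blue USB stick lying flat, 18 x 52 x 8 mm. Origin: centre of its underside.
There are look-alikes about, which are no part of the job. There is more than one size of the brush; the job needs the smaller.

How it is judged:
By the outcome, as a careful person would: the job done as asked, in the order asked, and still so for the second after the job is handed in, with the robot touching nothing.
It also fails if it takes over 64 s, if anything falls off the work surface, if the arm or the gripper's body presses on something with over 40 N, if the wrist force passes 120 N, or if a joint passes its speed limit or range.

## Working session

There is one attempt and no reset: what is moved stays moved. The work goes in short steps, Python scripts to look and compute and a shell command to move; the robot and the scene stay as the last step left them, time stands still between calls to the robot, and variables do not carry over. Pictures are saved under pics/ and viewed, at most 10 in all, crops included, and the job is handed in when it is done.

```bash
ls; mkdir -p pics
cat > h.py <<'E'
import numpy as np, cv2
from station import r
from scipy.spatial.transform import Rotation as R
def cam(n):
    d=r.get_image(n); return d
def Rm(d):
    o=np.array(d["orientation"]); return o if o.shape==(3,3) else R.from_euler('xyz',o).as_matrix()
def ray(d,u,v):
    K=np.array(d["K"]); k=d["k1"]
    p=np.array([(u-K[0,2])/K[0,0],(v-K[1,2])/K[1,1]]); q=p.copy()
    for _ in range(30): q=p/(1+k*(q@q))
    w=Rm(d)@np.array([q[0],q[1],1]); return np.array(d["xyz"]),w/np.linalg.norm(w)
def atz(d,u,v,z):
    c,w=ray(d,u,v); return c+w*(z-c[2])/w[2]
def proj(d,P):
    K=np.array(d["K"]); c=Rm(d).T@(np.array(P)-np.array(d["xyz"])); q=c[:2]/c[2]; q=q*(1+d["k1"]*(q@q))
    return np.array([K[0,0]*q[0]+K[0,2],K[1,1]*q[1]+K[1,2]])
E
python3 - <<'E'
from h import *
import pickle
for n in("top","side","wrist"):
    d=cam(n); cv2.imwrite(f"pics/{n}0.png",d["img"]); pickle.dump(d,open(n+"0.pkl","wb")); print(n,d["xyz"],d["orientation"],d["K"],d["k1"])
print(r.get_state())
E
```

```text
pics
top [0.31386443 0.24125805 0.98331163] [-2.9227654  -0.00505123 -1.65428026] [[411.76486859   0.         320.51667414]
 [  0.         411.76486859 195.50907166]
 [  0.           0.           1.        ]] -0.02391036259529346
side [1.09649763 0.54988963 0.96941056] [-2.47369194 -0.01174868  2.06379232] [[499.0789807    0.         323.64436983]
 [  0.         499.0789807  210.79346547]
 [  0.           0.           1.        ]] -0.08079371042028322
wrist [ 0.19733334 -0.51768488  0.37360931] [ 2.85801171e+00  2.30406601e-03 -1.33650978e+00] [[275.6482983    0.         317.13458141]
 [  0.         275.6482983  195.95865113]
 [  0.           0.           1.        ]] -0.007907723921130578
{'time_s': 0.15, 'joints': array([-1.40262226e+00,  3.00269792e-01,  1.52141959e+00,  2.68308129e-05,
        1.32070232e+00, -6.66235095e-02]), 'dq': array([-9.40500725e-04, -1.60180489e-03, -2.74632764e-03, -1.54488828e-04,
       -9.58191904e-04, -9.78159581e-05]), 'joint_torque': array([ 5.63785743e-04, -5.43663454e+01, -3.61885107e+01, -1.04790809e-04,
        3.16150850e-03, -8.07448455e-07]), 'tcp_pos': array([ 0.12791735, -0.53474144,  0.23090007]), 'orientation': array([-3.14079711e+00, -7.91292591e-05,  2.34790896e-01]), 'ft_force': array([-0.21695972,  0.33517894,  0.78708123]), 'ft_torque': array([ 0.00251128,  0.00204951, -0.00479609]), 'gripper_force': 0.0, 'width': 0.08540321963417856}
```

View pics/top0.png

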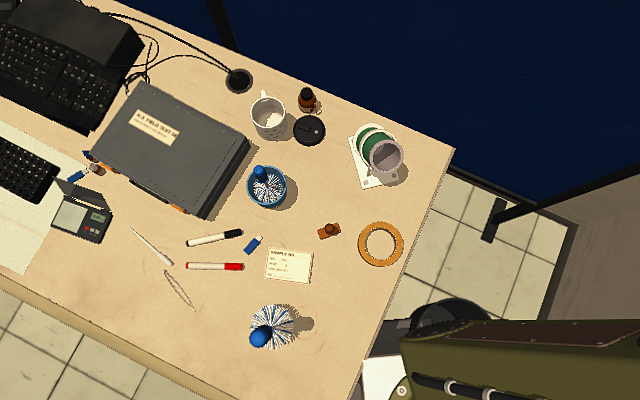

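View pics/side0.png

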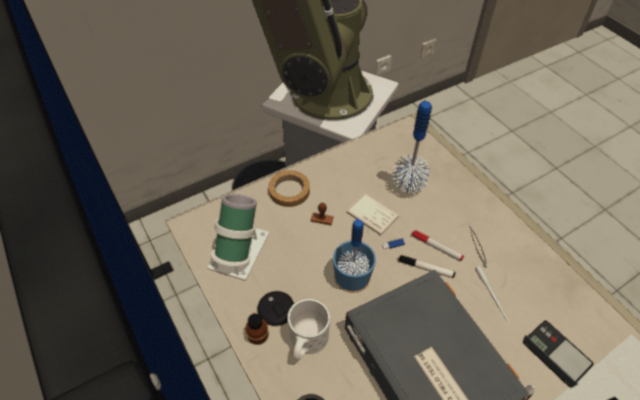

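The top view shows the brush in the blue caddy at (266,187). A second, larger brush stands free at (270,328). The tumbler is in its stand at (380,155), the mug at (268,117), the lid at (310,130), the tape at (381,243), the stamp at (329,230) and the pad at (289,265). The two brushes are the only candidates, and I choose the caddy one. Next is a close crop of it.

Run:
```python
import cv2,numpy as np
t=cv2.imread("pics/top0.png"); s=cv2.imread("pics/side0.png")
a=cv2.resize(t[150:225,230:310],(400,375),interpolation=cv2.INTER_CUBIC)
b=cv2.resize(t[115:190,340:420],(400,375),interpolation=cv2.INTER_CUBIC)
c=cv2.resize(s[215:290+15,320:400],(400,450),interpolation=cv2.INTER_CUBIC)[:225*2]
d=cv2.resize(s[185:275,200:280],(400,450),interpolation=cv2.INTER_CUBIC)
cv2.imwrite("pics/c1.png",cv2.resize(np.vstack([np.hstack([a,b]),np.hstack([c,d])])[:825],(582,600)))
cv2.imwrite("pics/c1.png",np.hstack([a,b])); cv2.imwrite("pics/c2.png",np.hstack([c,d]))
```

```text
(no output)
```

View pics/c1.png

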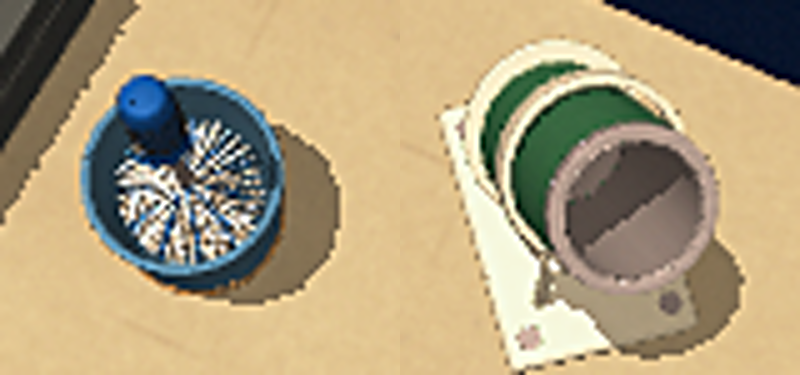

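View pics/c2.png

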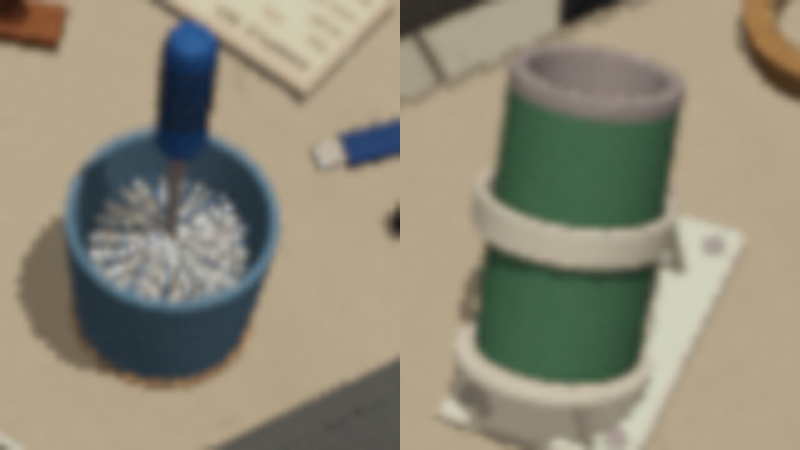

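The crop shows the caddy brush: handle top at (258.6,170) in top and (358,221) in side, caddy rim centre at (266.6,185) in top. It is the short one, so it is the right brush. The tumbler mouth centre is at (386.6,156.4) in top and (239.2,201.6) in side.

Run:
```python
from h import *
import pickle
T=pickle.load(open("top0.pkl","rb"));S=pickle.load(open("side0.pkl","rb"))
def tri(a,b):
    c1,w1=ray(T,*a);c2,w2=ray(S,*b)
    s=np.linalg.lstsq(np.c_[w1,-w2],c2-c1,rcond=None)[0]
    p,q=c1+w1*s[0],c2+w2*s[1]; return (p+q)/2,np.linalg.norm(p-q)
print("caddy rim",atz(T,266.6,184.9,.078))
P,e=tri((258.6,170),(358,221.4));print("handle top",P,e)
print("handle bottom", tri((230+178/5,150+150/5),(320+183/5,215+152/5)))
M,e=tri((386.6,156.4),(239.2,201.6));print("mouth",M,e)
for u in [(443,112),(515,370),(695,320)]: print("plate",atz(T,340+(u[0]-400)/5,115+u[1]/5,.004))
# fit stand yaw: mouth rim circle vs observed extents in both views, lean 35
from scipy.optimize import least_squares
obs_t=np.array([[549-400,717-400],[122,293]])/5+np.array([[340],[115]])
obs_s=np.array([[508-400,685-400],[45,122]])/5+np.array([[200],[185]])
th=np.linspace(0,2*np.pi,60)
def ax(y): return np.array([-np.cos(y)*np.sin(.611),-np.sin(y)*np.sin(.611),np.cos(.611)])
def ext(d,m,y,rad=.038):
    a=ax(y);u=np.array([-np.sin(y),np.cos(y),0]);v=np.cross(a,u)
    p=np.array([proj(d,m+rad*(np.cos(t)*u+np.sin(t)*v)) for t in th]); return np.c_[p.min(0),p.max(0)]
f=lambda x:np.r_[(ext(T,x[:3],x[3])-obs_t).ravel(),(ext(S,x[:3],x[3])-obs_s).ravel()]
for y0 in(-1,0,1):
    s=least_squares(f,np.r_[M,y0]);print(s.x,s.cost,s.fun.round(1))
```

```text
caddy rim [0.54868919 0.33955603 0.078     ]
handle top [0.54855661 0.34078907 0.19982119] 0.0007800968238042741
handle bottom (array([0.54834902, 0.34009618, 0.11742088]), np.float64(0.006975568231113492))
mouth [0.57622419 0.07243666 0.13255432] 0.002376191369680999
plate [0.67402876 0.13519837 0.004     ]
plate [0.53819133 0.11320101 0.004     ]
plate [0.55609188 0.0220352  0.004     ]
[ 0.57556455  0.0724304   0.13209643 -0.01211613] 1.41221624935669 [-1.1  0.1  0.5 -0.  -0.1 -1.   0.1 -0.4]
[ 0.57556455  0.0724304   0.13209643 -0.01211606] 1.41221624935742 [-1.1  0.1  0.5 -0.  -0.1 -1.   0.1 -0.4]
[0.57580026 0.07228857 0.13257389 0.82334919] 10.33206146361761 [ 1.8 -3.1 -0.2  0.7 -0.2 -1.1  1.5 -2. ]
```

The caddy brush is at (0.5485, 0.340), close to upright. The tumbler mouth is at (0.576, 0.072, 0.132), and the stand's yaw is about 0.17 rad. I'll move above the brush.

```bash
python3 -m pendant '[[3.2,4.35,0.5,0,1],[3.2,4.35,0.5,0,1],[3.2,4.35,0.5,0,1],[3.2,4.35,0.5,0,1],[3.2,4.35,0.5,0,1],[3.2,4.35,0.5,0,1],[3.2,4.35,0.5,0,1],[3.2,4.35,0.5,0,1],[3.2,4.35,0.5,0,1],[3.2,4.35,0.5,-3,1]]'; python3 -m pendant '[[1.1,4.9,0,0,1],[1.1,4.9,0,0,1],[1.1,4.9,0,0,1],[1.1,4.9,0,0,1],[1.1,4.9,0,0,1],[1.1,4.9,0,0,1],[1.1,4.9,0,0,1],[1.1,4.9,0,0,1],[1.1,4.9,0,0,1],[0,0,0,0,1]]'
python3 - <<'E'
from h import *
import pickle
T=pickle.load(open("top0.pkl","rb"));S=pickle.load(open("side0.pkl","rb"))
for u in [(345,235),(37,413)]: print("plateS",atz(S,200+u[0]/5,185+u[1]/5,.004))
M=np.array([.576,.0723,.1323])
for y in(0,.1,.17,.25):
    a=np.array([-np.cos(y)*np.sin(.611),-np.sin(y)*np.sin(.611),np.cos(.611)])
    for d,o in((T,(340,115)),(S,(200,185))):
        print(y,[((proj(d,M-a*L)-o)*5).round() for L in(0,.13)])
    print(M-a*.132)
E
```

```text
time_s: 1.4
tcp_pos: [0.4487, -0.0982, 0.2814]
orientation: [3.142, -0.0, 0.182]
ft_force: [-0.2, -0.3, -0.3]
width: 0.0854
gripper_force: 0.0
time_s: 2.65
tcp_pos: [0.5465, 0.3437, 0.2796]
orientation: [3.141, 0.002, 0.185]
ft_force: [0.4, 0.1, -0.8]
width: 0.0854
gripper_force: 0.0
plateS [0.5396018  0.11575638 0.004     ]
plateS [0.69136018 0.04618649 0.004     ]
0 [array([231., 209.]), array([178., 131.])]
0 [array([193.,  82.]), array([129., 344.])]
[0.65172666 0.0723     0.02418213]
0.1 [array([231., 209.]), array([163., 133.])]
0.1 [array([193.,  82.]), array([143., 350.])]
[0.65134834 0.07986005 0.02418213]
0.17 [array([231., 209.]), array([153., 135.])]
0.17 [array([193.,  82.]), array([154., 353.])]
[0.65063504 0.08511161 0.02418213]
0.25 [array([231., 209.]), array([141., 139.])]
0.25 [array([193.,  82.]), array([166., 357.])]
[0.6493725  0.09103508 0.02418213]
```

```bash
python3 -m pendant '[[0.2,-0.3,-3.0,0,1],[0,0,-4.8,0,1],[0,0,-4.8,-0.5,1],[0,0,0,0,1],[0,0,0,0,0],[0,0,0,0,0],[0,0,0,0,0],[0,0,0,0,0],[0,0,0,0,0],[0,0,0,0,0]]' 25
python3 - <<'E'
from h import *
import pickle
d=cam("side");cv2.imwrite("pics/s1.png",cv2.resize(d["img"][150:310,270:450],None,fx=3,fy=3,interpolation=cv2.INTER_CUBIC))
E
```

```text
time_s: 3.9
tcp_pos: [0.5491, 0.3382, 0.1556]
orientation: [-3.141, -0.001, 0.174]
ft_force: [0.3, 1.3, 2.9]
width: 0.0213
gripper_force: 25.1
```

```bash
python3 -m pendant '[[0,0,2,0,0],[0,0,2,0,0],[0,0,0,0,0]]'; python3 -m pendant '[[-0.98,-0.17,0,0,0],[-0.98,-0.17,0,0,0],[-0.98,-0.17,0,0,0],[-0.98,-0.17,0,0,0],[-0.98,-0.17,-0.1,0,0],[-0.98,-0.17,-0.2,0,0]]';  python3 - <<'E'
from h import *
d=cam("side");cv2.imwrite("pics/s1.png",cv2.resize(d["img"][150:310,270:450],None,fx=3,fy=3,interpolation=cv2.INTER_CUBIC))
E
```

```text
time_s: 4.32
tcp_pos: [0.5493, 0.3382, 0.1962]
orientation: [-3.141, -0.002, 0.174]
ft_force: [-1.5, -0.1, -1.8]
width: 0.0215
gripper_force: 24.8
time_s: 5.08
tcp_pos: [0.4896, 0.3278, 0.1925]
orientation: [-3.141, -0.001, 0.174]
ft_force: [2.6, 0.8, 0.7]
width: 0.0213
gripper_force: 24.6
```

View pics/s1.png

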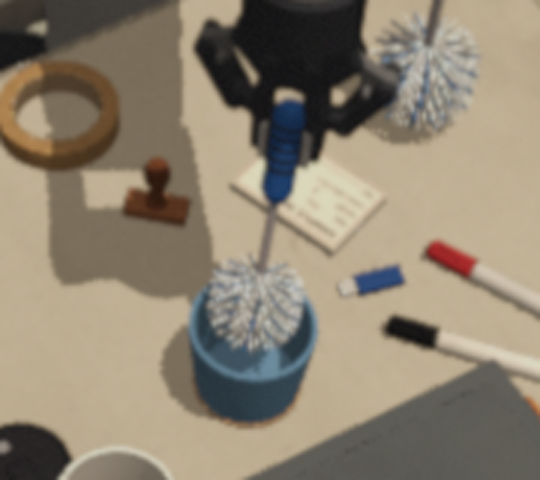

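The tilt is working: the handle top is at crop (288,110) and the stem meets the bristles at (262,270), with the brush leaning in the caddy. I'll go on, and work out the tilt by intersecting rays with the lean plane.

```bash
python3 -m pendant '[[-0.98,-0.17,-0.3,0,0],[-0.98,-0.17,-0.4,0,0],[-0.98,-0.17,-0.4,0,0],[0,0,0,0,0]]';  cat >> h.py <<'E'
def tilt(d,pxs,yaw=None):
    s=r.get_state(); g=np.array(s["tcp_pos"])+[0,0,.019]; y=s["orientation"][2] if yaw is None else yaw
    n=np.array([-np.sin(y),np.cos(y),0]); e=np.array([-np.cos(y),-np.sin(y),0])
    out=[]
    for u,v in pxs:
        c,w=ray(d,u,v); p=c+w*((g-c)@n)/(w@n)-g; out.append((p@e,p[2]))
    return np.array(out)
E
python3 - <<'E'
from h import *
import pickle
d=cam("side");cv2.imwrite("pics/s2.png",cv2.resize(d["img"][150:310,270:450],None,fx=3,fy=3,interpolation=cv2.INTER_CUBIC))
pickle.dump(d,open("s2.pkl","wb"))
E
```

```text
time_s: 5.62
tcp_pos: [0.46, 0.3227, 0.1809]
orientation: [3.141, 0.001, 0.174]
ft_force: [1.7, 0.6, -0.2]
width: 0.0212
gripper_force: 24.4
```

View pics/s2.png

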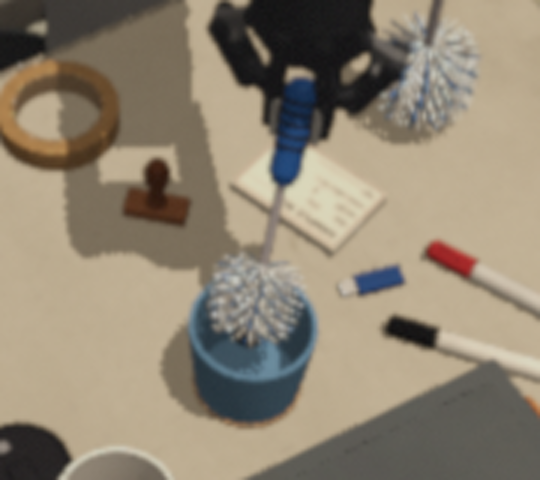

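Handle bottom is at crop (285,178), the stem meets the bristles at (266,258), and the handle top is at (300,90).

Run:
```python
from h import *
import pickle
d=pickle.load(open("s2.pkl","rb"))
P=tilt(d,[(270+u/3,150+v/3) for u,v in [(300,92),(285,178),(277,210),(266,258)]])
print(P.round(4)); a=np.polyfit(P[:,1],P[:,0],1); print(np.degrees(np.arctan(a[0])))
print([np.degrees(np.arctan2(*(P[0]-P[i]))) for i in(1,2,3)])
```

```text
[[ 0.0059  0.0153]
 [-0.0113 -0.0576]
 [-0.0279 -0.0743]
 [-0.049  -0.1048]]
23.550163213538816
[np.float64(13.33463205429888), np.float64(20.710534524325325), np.float64(24.597351705387567)]
```

```bash
python3 -m pendant '[[-0.98,-0.17,-0.5,0,0],[-0.98,-0.17,-0.5,0,0],[-0.7,-0.12,-0.4,0,0],[0,0,0,0,0]]'; python3 -m pendant '[[0,0,0,0,0],[0,0,0,0,0],[-0.85,-0.15,1.25,0,0],[-0.85,-0.15,1.25,0,0],[-0.85,-0.15,1.25,0,0],[-0.85,-0.15,1.25,0,0],[0,0,2,0,0],[0,0,2,0,0],[0,0,0,0,0],[0,0,0,0,0]]' 90
python3 - <<'E'
from h import *
import pickle
L=[]
s=r.get_state();print(s["tcp_pos"],s["ft_force"],s["ft_torque"],s["orientation"])
for n in("side","top"):
    d=cam(n);pickle.dump(d,open(n+"3.pkl","wb"))
    g=proj(d,np.array(s["tcp_pos"])+[0.04,0,-.04]); x,y=int(g[0])-50,int(g[1])-50; x,y=max(x,0),max(y,0); print(n,x,y)
    L.append(cv2.resize(d["img"][y:y+120,x:x+100],(400,480),interpolation=cv2.INTER_CUBIC))
cv2.imwrite("pics/t3.png",np.hstack(L))
E
```

```text
time_s: 6.18
tcp_pos: [0.4336, 0.3181, 0.1671]
orientation: [3.141, 0.001, 0.174]
ft_force: [0.5, -0.3, 0.1]
width: 0.0211
gripper_force: 24.7
time_s: 7.42
tcp_pos: [0.3998, 0.312, 0.2567]
orientation: [3.141, 0.001, 0.174]
ft_force: [-1.0, 1.4, -1.9]
width: 0.0202
gripper_force: 87.8
[0.39975872 0.31203404 0.25665405] [-0.97101964  1.35599344 -1.90242008] [-0.03281966  0.070321    0.0497365 ] [3.14128145e+00 8.15849729e-04 1.73805260e-01]
side 318 123
top 225 171
```

View pics/t3.png

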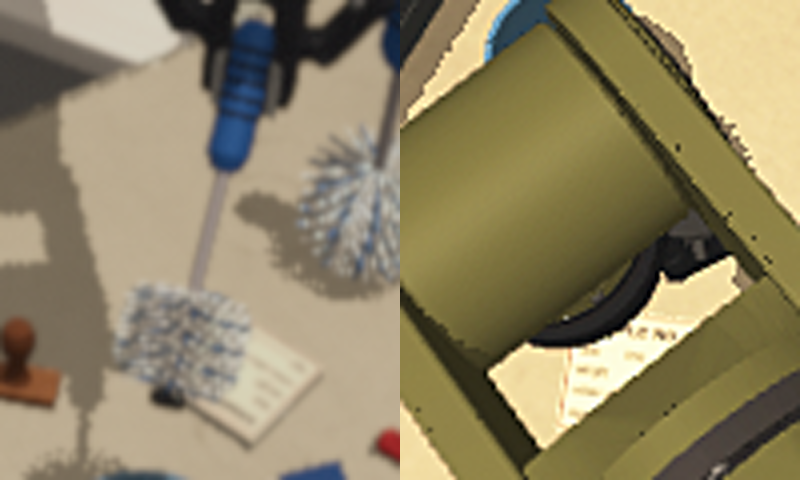

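The side crop shows the brush free and tilted: nub end at (167,403), stem/bristle junction at (191,288), stem/handle junction at (222,173) and handle top at (256,25).

```bash
cat > t.py <<'E'
from h import *
import pickle,sys
def fit(d,pts,org,sc):
    px=np.array([(org[0]+u/sc,org[1]+v/sc) for u,v,_ in pts]); s=np.array([p[2] for p in pts])
    from scipy.optimize import least_squares
    st=r.get_state(); g=np.array(st["tcp_pos"])+[0,0,.019]; y=st["orientation"][2]
    n=np.array([-np.sin(y),np.cos(y),0]); e=np.array([-np.cos(y),-np.sin(y),0])
    def f(x):
        a=np.sin(x[0])*np.cos(x[2])*e+np.cos(x[0])*np.array([0,0,1.])*np.cos(x[2])+np.sin(x[2])*n
        return np.r_[np.concatenate([proj(d,g+a*(t-x[1]))-p for t,p in zip(s,px)]),x[2]*10]
    q=least_squares(f,[.6,.168,0]); a=q.x
    tip=g-(np.sin(a[0])*e*np.cos(a[2])+np.array([0,0,np.cos(a[0])*np.cos(a[2])])+np.sin(a[2])*n)*a[1]
    print("tilt",np.degrees(a[0]),"grasp at",a[1],"sideways",np.degrees(a[2]),"tip",tip,"res",q.fun.round(1))
E
python3 - <<'E'
from t import *
d=pickle.load(open("side3.pkl","rb"))
fit(d,[(167,403,0.),(191,288,.062),(222,173,.123)],(318,123),4)
fit(d,[(167,403,0.),(191,288,.062),(222,173,.123),(252,22,.2)],(318,123),4)
E
```

```text
tilt 39.71072904273166 grasp at 0.17516594399864333 sideways 0.3979976755974132 tip [0.51026853 0.3301609  0.140675  ] res [-0.4 -0.1  0.6  0.1 -0.   0.   0.1]
tilt 39.58650989256325 grasp at 0.1752279768029119 sideways 0.3060396574641282 tip [0.50997201 0.33039395 0.14038355] res [-0.2 -0.   0.7  0.1  0.   0.   1.6  0.4  0.1]
```

Tilt is 39.7°, and I want 35°. I'll put the tip back in the caddy and push gently against its far wall to take off about 4.5°.

```bash
python3 -m pendant '[[2,0.35,0,0,0],[1.9,0.35,-1,0,0],[0,0,-2.5,0,0],[0,0,-2.5,0,0],[0,0,-2.5,0,0],[0,0,-0.5,0,0],[0,0,0,0,0]]'; python3 -m pendant '[[0.5,0.09,0,0,0],[0.5,0.09,0,0,0],[0.5,0.09,0,0,0]]' 22;python3 -m pendant '[[0.5,0.09,0,0,0],[0.5,0.09,0,0,0]]';  python3 - <<'E'
from t import *
d=cam("side");pickle.dump(d,open("s4.pkl","wb"));cv2.imwrite("pics/s4.png",cv2.resize(d["img"][170:290,310:410],None,fx=4,fy=4,interpolation=cv2.INTER_CUBIC))
E
```

```text
time_s: 8.4
tcp_pos: [0.4393, 0.3193, 0.1676]
orientation: [3.142, 0.0, 0.174]
ft_force: [-0.3, -0.6, -1.2]
width: 0.0201
gripper_force: 88.0
time_s: 8.78
tcp_pos: [0.4547, 0.322, 0.1676]
orientation: [-3.141, -0.0, 0.174]
ft_force: [0.5, -0.7, -1.5]
width: 0.0202
gripper_force: 87.9
time_s: 9.02
tcp_pos: [0.4644, 0.3237, 0.1673]
orientation: [3.142, 0.0, 0.174]
ft_force: [-3.2, -0.9, 1.8]
width: 0.0201
gripper_force: 87.8
```

```bash
python3 -m pendant '[[0.5,0.09,0,0,0],[0.5,0.09,0,0,0]]' 25; python3 -m pendant '[[0.5,0.09,0,0,0],[0.5,0.09,0,0,0],[0,0,0,0,0]]';  python3 -c "
from t import *
d=cam('side');pickle.dump(d,open('s4.pkl','wb'));print(r.get_state()['ft_torque']);cv2.imwrite('pics/s4.png',cv2.resize(d['img'][170:290,310:410],None,fx=4,fy=4,interpolation=cv2.INTER_CUBIC))
d=d['img'];hsv=cv2.cvtColor(d,cv2.COLOR_BGR2HSV);m=cv2.inRange(hsv,(100,150,60),(125,255,255));m[:150]=0;m[230:]=0;m[:,:310]=0;m[:,410:]=0
n,l,s,c=cv2.connectedComponentsWithStats(m);print(s[1:][s[1:,4]>20],c[1:][s[1:,4]>20])
"
```

```text
time_s: 9.32
tcp_pos: [0.4723, 0.3258, 0.1682]
orientation: [-3.141, 0.005, 0.174]
ft_force: [-35.5, -3.9, 29.2]
width: 0.0203
gripper_force: 89.4
time_s: 9.7
tcp_pos: [0.4832, 0.3281, 0.168]
orientation: [-3.14, 0.002, 0.175]
ft_force: [-11.5, 1.3, 5.0]
width: 0.0199
gripper_force: 90.7
[0.85676815 2.36845222 0.40267495]
[[359 186  12  36 220]] [[364.70909091 204.37727273]]
```

```bash
python3 -m pendant '[[-0.85,-0.15,1.25,0,0],[-0.85,-0.15,1.25,0,0],[-0.85,-0.15,1.25,0,0],[-0.85,-0.15,1.25,0,0],[0,0,2,0,0],[0,0,2.5,0,0],[0,0,2,0,0],[0,0,0,0,0]]' 90; python3 -m pendant '[[1,-3,0,0,0],[1,-3,0,0,0],[1,-3,0,0,0],[1,-3,0,0,0],[0,0,0,0,0],[0,0,0,0,0]]'
python3 - <<'E'
from t import *
s=r.get_state();print(s["tcp_pos"],s["ft_force"])
d=cam("side");pickle.dump(d,open("s5.pkl","wb"))
g=proj(d,np.array(s["tcp_pos"])+[0.04,0,-.04]); x,y=int(g[0])-50,int(g[1])-50;print(x,y)
cv2.imwrite("pics/s5.png",cv2.resize(d["img"][y:y+120,x:x+100],None,fx=5,fy=5,interpolation=cv2.INTER_CUBIC))
E
```

```text
time_s: 10.75
tcp_pos: [0.4503, 0.3214, 0.284]
orientation: [-3.141, -0.003, 0.174]
ft_force: [-0.4, 0.2, -2.1]
width: 0.0201
gripper_force: 90.1
time_s: 11.5
tcp_pos: [0.4898, 0.2016, 0.2818]
orientation: [-3.141, 0.001, 0.174]
ft_force: [-0.5, 0.7, -1.1]
width: 0.0204
gripper_force: 90.0
[0.48979064 0.20164108 0.28177011] [-0.54720829  0.69776245 -1.1066286 ]
249 124
```

View pics/s5.png

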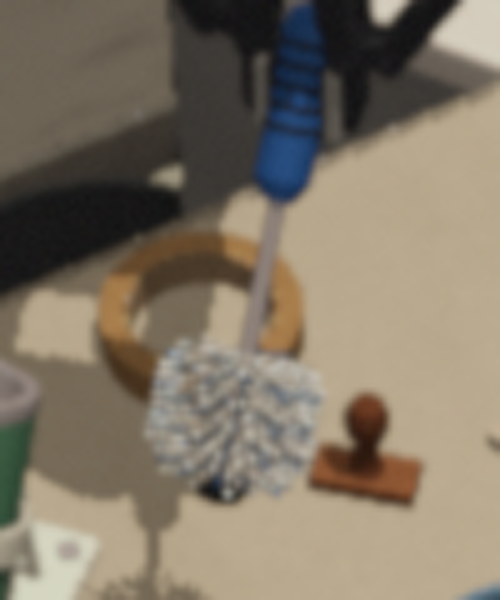

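The brush hangs free: nub end at crop (222,498), stem/bristle junction at (250,350), handle bottom at (279,198).

Run:
```python
from t import *
d=pickle.load(open("s5.pkl","rb"))
fit(d,[(222,496,0.),(250,350,.062),(279,198,.123)],(249,124),5)
fit(d,[(222,496,0.),(279,198,.123)],(249,124),5)
fit(d,[(250,350,.062),(279,198,.123)],(249,124),5)
```

```text
tilt 38.03686844284389 grasp at 0.16910952558323286 sideways -0.23121118559551534 tip [0.59226282 0.2206464  0.16766808] res [-0.1  0.1  0.1 -0.2  0.1  0.2 -0. ]
tilt 38.11979507448522 grasp at 0.16880551318111628 sideways -0.2608429639198876 tip [0.59225259 0.220732   0.1680585 ] res [-0.  -0.   0.2  0.  -0. ]
tilt 40.32378342473296 grasp at 0.168604877747246 sideways -0.7158746140061845 tip [0.5968394  0.22289811 0.17232581] res [-0.1 -0.1  0.1  0.1 -0.1]
```

Run:
```python
from t import *
d=cam("wrist");pickle.dump(d,open("w5.pkl","wb"));cv2.imwrite("pics/w5.png",d["img"]);print(d["xyz"],d["orientation"])
```

```text
[0.56012161 0.21485842 0.42465524] [ 2.85726155e+00  1.24557943e-03 -1.39706004e+00]
```

View pics/w5.png

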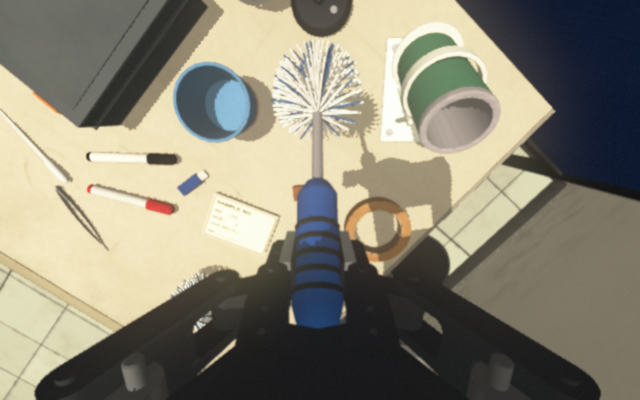

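The wrist view shows the brush in its lean plane: handle bottom at (318,179), stem entering the bristles at about (318,112), bristle outline x 272–363 and y 38–138. The tumbler mouth's outer ellipse is x 418–499, y 86–151, and its body and the hoop are visible around (430,60).

```bash
cat > w.py <<'E'
from t import *
from scipy.optimize import least_squares
d=pickle.load(open("w5.pkl","rb")); st=r.get_state(); g=np.array(st["tcp_pos"])+[0,0,.019]; y=st["orientation"][2]
e=np.array([-np.cos(y),-np.sin(y),0]); n=np.array([-np.sin(y),np.cos(y),0]); z=np.array([0,0,1.])
th=np.linspace(0,2*np.pi,72)
def model(x):
    a=np.sin(x[0])*e+np.cos(x[0])*z; b=np.cos(x[0])*e-np.sin(x[0])*z; o=g+x[2]*e-a*x[1]
    P=[proj(d,o+a*s+.033*(np.cos(t)*n+np.sin(t)*b)) for s in(.010,.062) for t in th]; P=np.array(P)
    hb=proj(d,o+a*.125)[1]; return o,a,np.r_[P.min(0),P.max(0),hb,proj(d,o+a*.199)[1]]
obs=np.array([272,38,363,138,179,328]); 
def f(x): return np.r_[(model(x)[2]-obs)*[1,1,1,.5,1,.3],(x[2])/.003, (x[1]-.169)/.004]
q=least_squares(f,[.63,.169,0]);print(np.degrees(q.x[0]),q.x,q.fun.round(1)); print("tip",model(q.x)[0],"axis",model(q.x)[1],"tip-tcp",model(q.x)[0]-st["tcp_pos"])
for t in(34,36,38,40): print(t,model([np.radians(t),q.x[1],0])[2].round(0))
# tumbler mouth from wrist
def ax(w,l=.611): return np.array([-np.cos(w)*np.sin(l),-np.sin(w)*np.sin(l),np.cos(l)])
def ext(m,w):
    A=ax(w);u=np.array([-np.sin(w),np.cos(w),0]);v=np.cross(A,u)
    p=np.array([proj(d,m+.038*(np.cos(t)*u+np.sin(t)*v)) for t in th]); return np.r_[p.min(0),p.max(0)]
print("mouth pred from ext cams",ext(np.array([.576,.0723,.1323]),.175).round(0))
qq=least_squares(lambda m:ext(m,.175)-[418,86,499,151],[.576,.072,.132]);print(qq.x,qq.fun.round(1))
E
python3 w.py
```

```text
36.9577878367402 [ 0.64503508  0.17107157 -0.00603781] [ 0.9 -2.3  0.4  5.2  2.3 -5.  -2.   0.5]
tip [0.59701817 0.22090914 0.16427129] axis [-0.59208777 -0.10442867  0.79907868] tip-tcp [ 0.10723542  0.0189135  -0.11769965]
34 [274.  55. 362. 162. 193. 322.]
36 [274.  48. 363. 158. 192. 323.]
38 [273.  41. 363. 153. 190. 323.]
40 [272.  34. 364. 149. 189. 324.]
mouth pred from ext cams [418.  91. 498. 152.]
[0.57835309 0.07629211 0.13944212] [-0.4  0.5  0.4 -0.6]
```

```bash
cat >> w.py <<'E'
print("----")
def circ(o,a,b,s,rad): return np.array([proj(d,o+a*s+rad*(np.cos(t)*n+np.sin(t)*b)) for t in th])
def m2(x,rt=.033):
    a=np.sin(x[0])*e+np.cos(x[0])*z; b=np.cos(x[0])*e-np.sin(x[0])*z; o=g+x[2]*e-a*x[1]
    R=circ(o,a,b,.062,.033); T=circ(o,a,b,.010,rt); H=circ(o,a,b,.124,.010); 
    return np.r_[min(T[:,1].min(),R[:,1].min()),R[:,0].min(),R[:,0].max(),H[:,1].min(),circ(o,a,b,.196,.011)[:,1].max(),proj(d,o+a*.2)[1]]
for rt in(.033,.028):
    f=lambda x:np.r_[(m2(x,rt)-[38,272,363,179,328,328])*[1,1,1,1,.3,0],x[2]/.003,(x[1]-.169)/.003]
    q=least_squares(f,[.63,.169,0]);print(np.degrees(q.x[0]),q.x,m2(q.x,rt).round(0))
    f=lambda x:np.r_[(m2([x[0],x[1],0],rt)-[38,272,363,179,328,328])*[1,1,1,1,.3,0],(x[1]-.169)/.003]
    q=least_squares(f,[.63,.169]);print(np.degrees(q.x[0]),q.x,m2([*q.x,0],rt).round(0))
E
python3 w.py | sed -n '/----/,$p'
```

```text
----
38.85589996490013 [ 0.67816339  0.16869806 -0.00097441] [ 38. 272. 364. 179. 325. 330.]
39.10801323947602 [0.68256359 0.1696531 ] [ 38. 272. 364. 180. 324. 329.]
41.17199098377701 [7.18586802e-01 1.69297638e-01 1.90480057e-04] [ 38. 271. 365. 179. 325. 331.]
41.12498272503835 [0.71776635 0.1691122 ] [ 38. 271. 365. 179. 325. 331.]
```

The tilt is about 38.8°, so the brush is only 4° off the bore. Moving along the bore axis keeps the 52 mm bristle section within ±2 mm of it, so this tilt will do. I'll go to the pre-insertion point: TCP (0.452, 0.051, 0.279).

```bash
python3 -m pendant '[[-3.8,0,0.5,0,0],[0,-3.8,0,0,0],[0,-3.8,0,0,0],[0,-3.8,0,0,0],[0,-3.65,-0.5,0,0],[0,0,0,0,0],[0,0,0,0,0],[0,0,0,0,0]]'
python3 - <<'E'
from t import *
s=r.get_state();t=np.array(s["tcp_pos"]);print(t,(np.array([.452,.0511,.279])-t)*100)
d=cam("side");pickle.dump(d,open("s6.pkl","wb"))
A=cv2.resize(d["img"][110:280,190:330],(490,595),interpolation=cv2.INTER_CUBIC)
cv2.imwrite("pics/s6.png",A)
E
```

```text
time_s: 12.6
tcp_pos: [0.4522, 0.0517, 0.2823]
orientation: [-3.141, -0.0, 0.175]
ft_force: [-0.6, 0.1, -1.2]
width: 0.02
gripper_force: 89.9
[0.45216395 0.05174882 0.28233147] [-0.01639493 -0.0648821  -0.33314745]
```

View pics/s6.png

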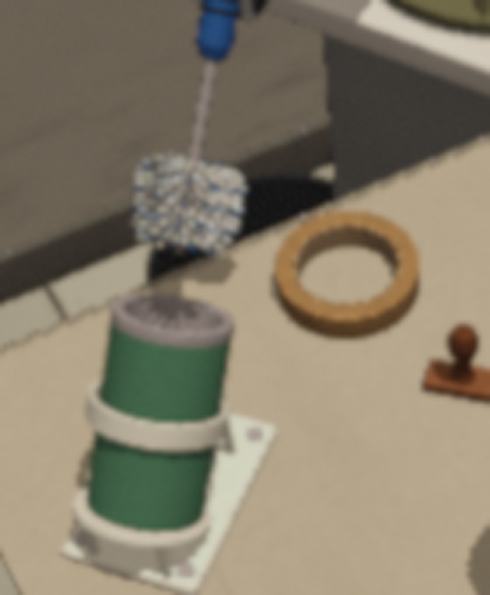

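The side view shows the brush lined up above the mouth. The bristle centre is at crop (190,202), the mouth centre at (171,321), the tumbler's left edge runs from (112,310) to (88,500) and its right edge from (232,335) to (210,515).

Run:
```python
from t import *
d=pickle.load(open("s6.pkl","rb"))
c=lambda P:((proj(d,P)-[190,110])*3.5).round(1)
M=np.array([.5765,.073,.133]);a=np.array([-.565,-.1,.819]);t=np.array([.4522,.0517,.2823])
u=np.array([-np.sin(.175),np.cos(.175),0])
print("C pred",c(t+[.0821,.0144,-.0846]),"axis .078",c(M+.078*a),"M",c(M),"base",c(M-.132*a),"C+3mm y",c(t+[.0821,.0144,-.0846]+.003*u))
print("hb pred",c(t+[0,0,.019]+np.array([.617,.1085,-.779])*.045),"bristle top",c(t+[0,0,.019]+np.array([.617,.1085,-.779])*.107))
for s in(.038,-.038): print(c(M+s*u),c(M-.12*a+s*u))
```

```text
C pred [187.9 200.8] axis .078 [188.5 199.2] M [170.8 320.3] base [142.9 513.3] C+3mm y [192.4 202. ]
hb pred [213.1  57.2] bristle top [195.2 158.9]
[227.3 335.6] [199.8 512.4]
[115.1 305.1] [ 91.7 480.4]
```

The prediction agrees to under 1 mm. I'll insert along the bore axis.

```bash
python3 -m pendant '[[0,-0.05,-0.3,0,0],[0.57,0.1,-0.82,0,0],[0.57,0.1,-0.82,0,0],[0.57,0.1,-0.82,0,0],[0.57,0.1,-0.82,0,0],[0.57,0.1,-0.82,0,0],[0,0,0,0,0]]'; python3 -m pendant '[[0.57,0.1,-0.82,0,0],[0.57,0.1,-0.82,0,0],[0,0,0,0,0]]'
```

```text
time_s: 13.52
tcp_pos: [0.4807, 0.0553, 0.238]
orientation: [-3.142, 0.001, 0.174]
ft_force: [-3.8, -1.2, 2.2]
width: 0.0201
gripper_force: 90.5
time_s: 13.9
tcp_pos: [0.4915, 0.0573, 0.2205]
orientation: [-3.141, 0.003, 0.174]
ft_force: [-0.5, 0.2, -6.1]
width: 0.02
gripper_force: 90.9
```

```bash
python3 -m pendant '[[0.57,0.1,-0.82,0,0],[0.57,0.1,-0.82,0,0],[0.57,0.1,-0.82,0,0]]'; python3 -m pendant '[[0.57,0.1,-0.82,0,0],[0.57,0.1,-0.82,0,0],[0,0,0,0,0]]'
```

```text
time_s: 14.28
tcp_pos: [0.5086, 0.0603, 0.197]
orientation: [-3.141, 0.002, 0.174]
ft_force: [-9.8, -0.1, 0.7]
width: 0.0202
gripper_force: 91.0
time_s: 14.65
tcp_pos: [0.52, 0.0623, 0.1797]
orientation: [-3.141, 0.003, 0.174]
ft_force: [-1.5, -0.0, -8.5]
width: 0.0195
gripper_force: 90.6
```

The lateral force is about 6 N off the upper wall, so I'll shift 3 mm away from it before going on.

```bash
python3 -m pendant '[[-0.24,-0.04,-0.17,0,0],[0,0,0,0,0]]'; python3 -m pendant '[[0.57,0.1,-0.82,0,0],[0.28,0.05,-0.41,0,0]]'
```

```text
time_s: 14.9
tcp_pos: [0.518, 0.0619, 0.1792]
orientation: [-3.142, -0.0, 0.174]
ft_force: [-0.3, 0.3, -7.8]
width: 0.0202
gripper_force: 90.6
time_s: 15.15
tcp_pos: [0.5266, 0.0634, 0.1671]
orientation: [3.142, 0.0, 0.174]
ft_force: [-8.1, -1.1, 1.6]
width: 0.0203
gripper_force: 91.0
```

```bash
python3 -m pendant '[[-0.24,-0.04,-0.17,0,0],[0.23,0.04,-0.33,0,0],[0.17,0.03,-0.25,0,0]]'; python3 -m pendant '[[0.17,0.03,-0.25,0,0]]';python3 -m pendant '[[0.17,0.03,-0.25,0,0]]';python3 -m pendant '[[0.17,0.03,-0.25,0,0]]'
```

```text
time_s: 15.52
tcp_pos: [0.5284, 0.0637, 0.16]
orientation: [3.141, -0.001, 0.174]
ft_force: [-5.6, -1.0, 1.6]
width: 0.0205
gripper_force: 91.1
time_s: 15.65
tcp_pos: [0.5301, 0.064, 0.1574]
orientation: [3.141, -0.001, 0.174]
ft_force: [-5.0, -0.6, 1.9]
width: 0.02
gripper_force: 91.1
time_s: 15.78
tcp_pos: [0.5318, 0.0643, 0.155]
orientation: [3.141, -0.001, 0.174]
ft_force: [-6.5, -0.2, 2.4]
width: 0.02
gripper_force: 91.1
time_s: 15.9
tcp_pos: [0.5335, 0.0646, 0.1525]
orientation: [3.141, -0.001, 0.174]
ft_force: [-6.1, -0.3, 2.8]
width: 0.0201
gripper_force: 91.1
```

```bash
for i in 1; do python3 -m pendant '[[0.12,0.02,-0.17,0,0]]';python3 -m pendant '[[0.12,0.02,-0.17,0,0]]';python3 -m pendant '[[0.12,0.02,-0.17,0,0]]';done | grep -E 'tcp|force:'
```

```text
tcp_pos: [0.5347, 0.0648, 0.1507]
ft_force: [-6.8, -0.5, 1.7]
gripper_force: 91.1
tcp_pos: [0.5359, 0.065, 0.1491]
ft_force: [-4.9, -0.7, 1.3]
gripper_force: 91.1
tcp_pos: [0.5371, 0.0652, 0.1474]
ft_force: [-5.9, 0.1, 1.7]
gripper_force: 91.1
```

```bash
for i in 1; do python3 -m pendant '[[0.12,0.02,-0.17,0,0]]';python3 -m pendant '[[0.12,0.02,-0.17,0,0]]';python3 -m pendant '[[0.12,0.02,-0.17,0,0]]';done | grep -E 'tcp|ft_force:'
```

```text
tcp_pos: [0.5382, 0.0654, 0.1458]
ft_force: [-8.8, -0.3, 3.5]
tcp_pos: [0.5393, 0.0655, 0.1444]
ft_force: [-13.6, -1.5, 10.6]
tcp_pos: [0.5404, 0.0657, 0.143]
ft_force: [-17.3, -1.9, 16.2]
```

The nub is on the bottom: the axial force is now about 24 N against a drag of about 6.5 N. That is press 1, at TCP (0.540, 0.066, 0.143). Now I'll draw it up slowly.

```bash
(python3 -m pendant '[[0,0,0,0,0],[-0.25,-0.04,0.25,0,0],[-0.23,-0.04,0.33,0,0],[-0.34,-0.06,0.49,0,0],[-0.34,-0.06,0.49,0,0],[-0.34,-0.06,0.49,0,0]]';python3 -m pendant '[[-0.34,-0.06,0.49,0,0],[-0.34,-0.06,0.49,0,0],[-0.34,-0.06,0.49,0,0]]') | grep -E 'time|tcp|ft_force:'
```

```text
time_s: 17.4
tcp_pos: [0.5254, 0.0632, 0.1625]
ft_force: [1.0, 2.1, -6.1]
time_s: 17.77
tcp_pos: [0.5151, 0.0614, 0.1772]
ft_force: [2.5, 1.9, -6.4]
```

```bash
cat > g.py <<'E'
from h import *
d=cam("side")["img"];m=cv2.inRange(cv2.cvtColor(d,cv2.COLOR_BGR2HSV),(40,70,20),(90,255,255));m[:,:205]=0;m[:,285:]=0
y,x=np.nonzero(m[180:290]);print("green",len(x),x.mean().round(2),(y.mean()+180).round(2),y.min()+180,y.max()+180)
E
(python3 -m pendant '[[-0.34,-0.06,0.49,0,0],[-0.34,-0.06,0.49,0,0],[-0.28,-0.05,0.41,0,0]]';python3 -m pendant '[[0,0,0,0,0]]') | grep -E 'time|tcp|ft_force:'; python3 g.py
python3 - <<'E'
from h import *; import pickle
for f in("side0","s6"):
    d=pickle.load(open(f+".pkl","rb"))["img"];m=cv2.inRange(cv2.cvtColor(d,cv2.COLOR_BGR2HSV),(40,70,20),(90,255,255));m[:,:205]=0;m[:,285:]=0
    y,x=np.nonzero(m[180:290]);print("green",len(x),x.mean().round(2),(y.mean()+180).round(2),y.min()+180,y.max()+180)
E
```

```text
time_s: 18.15
tcp_pos: [0.5055, 0.0597, 0.1911]
ft_force: [1.8, 1.6, -6.7]
time_s: 18.27
tcp_pos: [0.5056, 0.0596, 0.1914]
ft_force: [-5.0, -0.7, 2.0]
green 1276 233.61 233.46 205 260
green 1278 234.02 233.44 205 260
green 1277 233.98 233.44 205 260
```

The tumbler hasn't moved. Now press 2.

```bash
(python3 -m pendant '[[0.45,0.08,-0.66,0,0],[0.45,0.08,-0.66,0,0],[0.45,0.08,-0.66,0,0],[0.45,0.08,-0.66,0,0],[0.45,0.08,-0.66,0,0],[0.45,0.08,-0.66,0,0],[0.2,0.03,-0.29,0,0],[0.17,0.03,-0.25,0,0]]';python3 -m pendant '[[0.12,0.02,-0.17,0,0],[0.06,0.01,-0.08,0,0]]';python3 -m pendant '[[0.06,0.01,-0.08,0,0],[0.06,0.01,-0.08,0,0]]' ) | grep -E 'time|tcp|ft_force:'
```

```text
time_s: 19.32
tcp_pos: [0.5366, 0.0651, 0.1456]
ft_force: [-5.8, 0.7, 3.6]
time_s: 19.58
tcp_pos: [0.5381, 0.0654, 0.1437]
ft_force: [-10.8, -0.7, 9.7]
time_s: 19.82
tcp_pos: [0.5392, 0.0655, 0.1425]
ft_force: [-15.4, -1.8, 14.9]
```

Press 2 reached about 22 N axial. Draw up again and make press 3.

```bash
(python3 -m pendant '[[0,0,0,0,0],[-0.23,-0.04,0.33,0,0],[-0.34,-0.06,0.49,0,0],[-0.34,-0.06,0.49,0,0],[-0.34,-0.06,0.49,0,0],[-0.34,-0.06,0.49,0,0]]';python3 -m pendant '[[-0.34,-0.06,0.49,0,0],[-0.34,-0.06,0.49,0,0],[-0.34,-0.06,0.49,0,0],[-0.34,-0.06,0.49,0,0],[-0.34,-0.06,0.49,0,0],[-0.12,-0.02,0.17,0,0]]') | grep -E 'time|tcp|ft_force:';python3 g.py
```

```text
time_s: 20.58
tcp_pos: [0.5233, 0.0628, 0.1649]
ft_force: [2.5, 1.7, -6.8]
time_s: 21.32
tcp_pos: [0.5052, 0.0596, 0.1912]
ft_force: [1.8, 1.2, -6.7]
green 1274 233.71 233.27 205 260
```

```bash
(python3 -m pendant '[[0,0,0,0,0],[0.45,0.08,-0.66,0,0],[0.45,0.08,-0.66,0,0],[0.45,0.08,-0.66,0,0],[0.45,0.08,-0.66,0,0],[0.45,0.08,-0.66,0,0],[0.45,0.08,-0.66,0,0],[0.2,0.03,-0.29,0,0],[0.17,0.03,-0.25,0,0]]';python3 -m pendant '[[0.12,0.02,-0.17,0,0],[0.12,0.02,-0.17,0,0]]';python3 -m pendant '[[0.06,0.01,-0.08,0,0],[0,0,0,0,0]]' ) | grep -E 'time|tcp|ft_force:'
```

```text
time_s: 22.5
tcp_pos: [0.5361, 0.065, 0.1456]
ft_force: [-4.7, 0.2, 2.6]
time_s: 22.75
tcp_pos: [0.5383, 0.0653, 0.1429]
ft_force: [-12.2, -0.8, 12.3]
time_s: 23.0
tcp_pos: [0.5388, 0.0654, 0.1424]
ft_force: [-10.9, -1.2, 10.9]
```

```bash
(python3 -m pendant '[[0.07,0.01,-0.1,0,0],[0,0,0,0,0]]';python3 -m pendant '[[-0.23,-0.04,0.33,0,0],[-0.34,-0.06,0.49,0,0],[-0.34,-0.06,0.49,0,0],[-0.34,-0.06,0.49,0,0],[-0.34,-0.06,0.49,0,0],[-0.34,-0.06,0.49,0,0],[-0.34,-0.06,0.49,0,0],[-0.34,-0.06,0.49,0,0],[-0.34,-0.06,0.49,0,0],[-0.34,-0.06,0.49,0,0]]' ;python3 -m pendant '[[-0.34,-0.06,0.49,0,0],[-0.34,-0.06,0.49,0,0],[-0.34,-0.06,0.49,0,0],[-0.34,-0.06,0.49,0,0],[-0.34,-0.06,0.49,0,0],[-0.34,-0.06,0.49,0,0],[-0.34,-0.06,0.49,0,0],[-0.34,-0.06,0.49,0,0],[-0.34,-0.06,0.49,0,0],[-0.34,-0.06,0.49,0,0]]') | grep -E 'time|tcp|ft_force:'; python3 g.py
```

```text
time_s: 23.25
tcp_pos: [0.5395, 0.0655, 0.1416]
ft_force: [-14.2, -0.9, 14.1]
time_s: 24.5
tcp_pos: [0.5066, 0.0598, 0.1883]
ft_force: [2.3, 1.8, -5.8]
time_s: 25.75
tcp_pos: [0.4728, 0.0536, 0.2377]
ft_force: [-0.2, -0.0, -0.9]
green 1272 233.82 233.42 205 260
```

Three presses are done, the brush is out and the tumbler is still seated. I'll clear the tumbler and carry the brush to the caddy.

```bash
(python3 -m pendant '[[-0.94,-0.17,1.37,0,0],[-0.94,-0.17,1.37,0,0],[-0.94,-0.17,1.37,0,0],[0.3,5.5,0,0,0],[0.3,5.5,0,0,0],[0.3,5.5,0,0,0],[0.3,5.5,0,0,0],[0.3,5.5,0,0,0],[0,0,0,0,0],[0,0,0,0,0]]') | grep -E 'time|tcp|ft_force:'
python3 - <<'E'
from t import *
d=cam("wrist");pickle.dump(d,open("w5.pkl","wb"))
s=r.get_state()["tcp_pos"];print((np.array([.4592,.3239,.281])-s)*100)
m=d["img"];hsv=cv2.cvtColor(m,cv2.COLOR_BGR2HSV);b=cv2.inRange(hsv,(100,150,40),(125,255,255))[:, 280:360]
n,l,st,c=cv2.connectedComponentsWithStats(b);print(st[1:][st[1:,4]>300])
E
```

```text
time_s: 27.05
tcp_pos: [0.4595, 0.3232, 0.2785]
ft_force: [-0.1, 0.3, -1.0]
[-0.04268163  0.1112314   0.24099504]
[[  14  296   47   32 1169]]
```

Run:
```python
from t import *
m=pickle.load(open("w5.pkl","rb"))["img"]
for y in range(150,206,4): print(y,m[y,305:333:4].astype(int).tolist())
w=(m.min(2)>150).astype(np.uint8);print("bright rows",[(y,int(w[y,265:372].sum())) for y in range(20,60,3)])
```

```text
150 [[178, 218, 232], [172, 214, 228], [142, 155, 167], [148, 161, 173], [121, 132, 143], [179, 219, 233], [178, 220, 232]]
154 [[175, 217, 230], [173, 215, 229], [143, 155, 167], [149, 161, 173], [122, 134, 144], [177, 217, 230], [174, 216, 230]]
158 [[178, 219, 231], [173, 214, 228], [140, 152, 165], [148, 160, 173], [122, 133, 144], [178, 218, 232], [177, 218, 231]]
162 [[176, 218, 231], [173, 215, 229], [142, 153, 165], [148, 161, 173], [120, 132, 142], [175, 217, 230], [176, 217, 230]]
166 [[175, 216, 230], [173, 214, 229], [141, 153, 165], [147, 160, 172], [120, 131, 141], [173, 215, 228], [175, 217, 230]]
170 [[173, 214, 229], [173, 215, 228], [141, 153, 166], [148, 160, 172], [122, 133, 142], [173, 214, 228], [174, 215, 229]]
174 [[173, 214, 228], [173, 213, 228], [141, 153, 165], [149, 160, 172], [119, 130, 141], [177, 218, 231], [176, 218, 231]]
178 [[171, 212, 227], [170, 210, 226], [127, 134, 144], [137, 143, 151], [107, 114, 122], [173, 214, 228], [177, 218, 231]]
182 [[168, 206, 221], [109, 95, 90], [108, 85, 76], [106, 84, 75], [103, 83, 77], [97, 91, 90], [171, 209, 225]]
186 [[110, 96, 92], [116, 88, 77], [121, 90, 78], [118, 89, 77], [117, 88, 77], [100, 81, 73], [91, 83, 81]]
190 [[131, 95, 80], [145, 101, 81], [148, 101, 79], [147, 101, 80], [145, 100, 78], [132, 95, 78], [114, 85, 74]]
194 [[144, 100, 80], [151, 103, 80], [151, 102, 80], [150, 102, 79], [148, 101, 78], [139, 96, 76], [131, 92, 75]]
198 [[145, 101, 80], [151, 103, 80], [152, 102, 79], [149, 101, 78], [146, 100, 76], [141, 98, 77], [131, 93, 76]]
202 [[143, 99, 78], [150, 102, 78], [151, 101, 78], [150, 103, 78], [146, 99, 76], [139, 96, 75], [130, 92, 74]]
bright rows [(20, 68), (23, 72), (26, 74), (29, 77), (32, 79), (35, 79), (38, 76), (41, 80), (44, 79), (47, 79), (50, 73), (53, 76), (56, 80), (59, 84)]
```

```bash
(python3 -m pendant '[[0,0,-2.5,0,0],[0,0,-2.5,0,0],[0,0,-2.5,0,0],[0,0,-2.5,0,0],[0,0,0,0,0]]';python3 -m pendant '[[0.1,0,-1,0,0],[0.1,0,-1,0,0],[0.1,0,-1,0,0]]';python3 -m pendant '[[0.1,0.04,-0.7,0,0],[0.1,0.04,-0.6,0,0]]') | grep -E 'time|tcp|ft_force:'
```

```text
time_s: 27.72
tcp_pos: [0.4594, 0.3223, 0.1772]
ft_force: [0.3, 0.4, 0.4]
time_s: 28.1
tcp_pos: [0.4628, 0.3237, 0.1477]
ft_force: [-0.2, 0.7, -0.7]
time_s: 28.35
tcp_pos: [0.4647, 0.3245, 0.1346]
ft_force: [-1.2, 0.5, -1.4]
```

```bash
(python3 -m pendant '[[0.1,0,-0.6,0,0],[0.1,0,-0.5,0,0]]';python3 -m pendant '[[0,0,-0.2,0,0],[0,0,-0.2,0,0]]') | grep -E 'time|tcp|ft_force:'
```

```text
time_s: 28.6
tcp_pos: [0.4667, 0.3245, 0.1238]
ft_force: [-3.4, 0.6, 0.5]
time_s: 28.85
tcp_pos: [0.4665, 0.3246, 0.1201]
ft_force: [-2.9, 0.7, 0.7]
```

```bash
(python3 -m pendant '[[0,0,0,0,0.3],[0,0,0,0,0.3]]' 25;python3 -m pendant '[[0,0,0,0,0],[0,0,0,0,0],[0,0,0,0,0]]' 25) | grep -E 'time|tcp|force|width'
```

```text
time_s: 29.1
tcp_pos: [0.4669, 0.3246, 0.1204]
ft_force: [0.3, -0.8, 0.0]
width: 0.0255
gripper_force: 0.0
time_s: 29.48
tcp_pos: [0.4667, 0.3245, 0.1202]
ft_force: [1.4, 0.3, -0.0]
width: 0.0209
gripper_force: 25.9
```

```bash
(python3 -m pendant '[[0.56,0.1,0.5,0,0],[0.56,0.1,0.5,0,0],[0.57,0.1,0.43,0,0],[0.57,0.1,0.43,0,0]]';python3 -m pendant '[[0.6,0.11,0.35,0,0],[0.6,0.11,0.34,0,0],[0.64,0.11,0.26,0,0],[0.64,0.11,0.26,0,0]]') | grep -E 'time|tcp|force|width'
```

```text
time_s: 29.98
tcp_pos: [0.4897, 0.3285, 0.139]
ft_force: [-0.7, -0.4, -0.4]
width: 0.0204
gripper_force: 24.5
time_s: 30.48
tcp_pos: [0.5144, 0.333, 0.1509]
ft_force: [-2.0, -0.5, -0.3]
width: 0.0197
gripper_force: 24.4
```

```bash
(python3 -m pendant '[[0.71,0.12,0.17,0,0],[0.71,0.12,0.17,0,0],[0.63,0.1,0.1,0,0],[0.62,0.1,0.04,0,0]]';python3 -m pendant '[[0.7,0.12,0,0,0],[0,0,0,0,0]]') | grep -E 'time|tcp|force|width'
python3 - <<'E'
from t import *
d=cam("wrist");pickle.dump(d,open("w8.pkl","wb"));m=d["img"]
st=r.get_state();g=np.array(st["tcp_pos"])+[0,0,.019];y=st["orientation"][2];e=np.array([-np.cos(y),-np.sin(y),0])
for t in(0,5,10,15,20,25,30): 
    a=np.sin(np.radians(t))*e+np.cos(np.radians(t))*np.array([0,0,1]);print(t,[proj(d,g-a*s).round() for s in(-.03,.045,.107)])
hsv=cv2.cvtColor(m,cv2.COLOR_BGR2HSV)
for yy in range(120,345,8): print(yy,m[yy,318].tolist(),hsv[yy,318].tolist())
E
```

```text
time_s: 30.98
tcp_pos: [0.5412, 0.3375, 0.156]
ft_force: [-3.2, -0.3, 6.6]
width: 0.0185
gripper_force: 23.2
time_s: 31.22
tcp_pos: [0.5486, 0.3386, 0.156]
ft_force: [-2.4, -0.4, 3.9]
width: 0.0152
gripper_force: 20.7
0 [array([319., 302.]), array([318., 229.]), array([318., 201.])]
5 [array([319., 307.]), array([318., 223.]), array([318., 191.])]
10 [array([319., 312.]), array([318., 218.]), array([318., 181.])]
15 [array([319., 316.]), array([318., 213.]), array([318., 171.])]
20 [array([319., 320.]), array([318., 208.]), array([318., 160.])]
25 [array([319., 323.]), array([318., 203.]), array([318., 150.])]
30 [array([319., 326.]), array([318., 199.]), array([318., 140.])]
120 [193, 230, 242] [23, 52, 242]
128 [191, 230, 242] [23, 54, 242]
136 [189, 228, 241] [22, 55, 241]
144 [171, 167, 161] [102, 15, 171]
152 [227, 241, 241] [30, 15, 241]
160 [143, 152, 156] [21, 21, 156]
168 [228, 242, 242] [30, 15, 242]
176 [205, 218, 211] [46, 15, 218]
184 [219, 232, 231] [32, 14, 232]
192 [105, 114, 121] [17, 34, 121]
200 [98, 106, 112] [17, 32, 112]
208 [91, 99, 104] [18, 32, 104]
216 [90, 97, 103] [16, 32, 103]
224 [89, 95, 101] [15, 30, 101]
232 [88, 67, 56] [110, 93, 88]
240 [88, 66, 56] [111, 93, 88]
248 [85, 62, 51] [110, 102, 85]
256 [84, 59, 47] [110, 112, 84]
264 [74, 55, 45] [110, 100, 74]
272 [38, 39, 42] [8, 24, 42]
280 [79, 54, 40] [109, 126, 79]
288 [83, 54, 37] [109, 141, 83]
296 [34, 34, 35] [0, 7, 35]
304 [82, 51, 31] [108, 159, 82]
312 [84, 51, 30] [108, 164, 84]
320 [92, 55, 32] [109, 166, 92]
328 [75, 50, 36] [109, 133, 75]
336 [31, 27, 28] [128, 33, 31]
344 [29, 26, 26] [120, 26, 29]
```

The width is shrinking, so the handle is sliding off the pads' edge. I'll work out its offset and tilt and re-grip.

```bash
(python3 -m pendant '[[0,0,0,0,0.5],[0,0,0,0,0.5],[0,0,0,0,0.5]]') | grep -E 'time|tcp|force|width'
cat > u.py <<'E'
from t import *
from scipy.optimize import least_squares
d=cam("wrist");m=d["img"]
st=r.get_state();g=np.array(st["tcp_pos"])+[0,0,.019];y=st["orientation"][2];e=np.array([-np.cos(y),-np.sin(y),0])
hsv=cv2.cvtColor(m,cv2.COLOR_BGR2HSV)
b=((hsv[:,:,0]>100)&(hsv[:,:,0]<118)&(hsv[:,:,1]>70))
rows=[(yy,int(np.nonzero(b[yy])[0][0]),int(np.nonzero(b[yy])[0][-1])) for yy in range(120,390,6) if b[yy,270:370].sum()>8]
print([(yy,int(b[yy,270:370].sum()),round(270+np.nonzero(b[yy,270:370])[0].mean())) for yy,_,_ in rows])
print([m[yy,312:324].mean(0).astype(int).tolist()+[yy] for yy in range(130,240,8)])
E
python3 u.py; python3 -c "
from h import *
d=cam('side')['img'];h=cv2.cvtColor(d,cv2.COLOR_BGR2HSV);m=cv2.inRange(h,(100,150,60),(125,255,255))
for y in range(170,300,5):
    x=np.nonzero(m[y,310:420])[0]
    if len(x): print(y,310+x.min(),310+x.max(),len(x))
"
```

```text
time_s: 31.65
tcp_pos: [0.5477, 0.3385, 0.1554]
ft_force: [0.5, 0.1, -0.3]
width: 0.0426
gripper_force: 0.0
[(144, 14, 314), (150, 15, 315), (156, 9, 318), (240, 12, 322), (282, 15, 315), (288, 22, 314), (294, 25, 315), (300, 26, 316), (306, 25, 315), (312, 25, 315), (324, 26, 316)]
[[183, 223, 236, 130], [182, 223, 236, 138], [197, 176, 139, 146], [133, 147, 153, 154], [157, 168, 172, 162], [146, 149, 149, 170], [159, 174, 178, 178], [147, 156, 160, 186], [150, 161, 166, 194], [130, 144, 152, 202], [115, 124, 130, 210], [101, 103, 101, 218], [98, 101, 100, 226], [125, 130, 134, 234]]
220 360 364 5
225 360 366 7
245 391 395 5
```

```bash
(python3 -m pendant '[[0,0,0,0,1],[0,0,0,0,1],[0,0,0,0,1],[0,0,3,0,1],[0,0,4,0,1],[0,0,4,0,1],[0,0,0,0,1]]') | grep -E 'time|tcp|force|width'
cat > v.py <<'E'
from h import *
import pickle
from scipy.optimize import least_squares
def blob(d,c,rad):
    h=cv2.cvtColor(d["img"],cv2.COLOR_BGR2HSV);m=cv2.inRange(h,(104,170,70),(125,255,255))
    k=np.zeros_like(m);cv2.circle(k,c,rad,255,-1);m&=k
    n,l,s,cc=cv2.connectedComponentsWithStats(m);i=1+np.argmax(s[1:,4]);print(s[i],cc[i].round(1));return l==i
for f in("side0","now"):
    d=cam("side") if f=="now" else pickle.load(open(f+".pkl","rb"))
    b=blob(d,(357,232),26); 
    for y in range(195,262,4):
        x=np.nonzero(b[y])[0]
        if len(x): print(y,x.min(),x.max(),end=" | ")
    print()
for f in("top0","now"):
    d=cam("top") if f=="now" else pickle.load(open(f+".pkl","rb"))
    b=blob(d,(262,175),16)
d=cam("wrist");pickle.dump(d,open("w9.pkl","wb"));b=blob(d,(318,225),90)
ys=np.nonzero(b.any(1))[0]
for y in ys[::6]: x=np.nonzero(b[y])[0];print(y,x.min(),x.max(),end=" | ")
for P in([.5487,.3396,.206],[.5487,.3396,.129],[.5487,.3396,.068]): print(proj(d,P))
E
python3 v.py
```

```text
time_s: 32.62
tcp_pos: [0.5485, 0.3389, 0.2692]
ft_force: [0.7, -0.7, -0.8]
width: 0.0855
gripper_force: 0.0
[354 221   8   9  47] [357.7 225.3]
223 355 361 | 227 355 361 | 
[360 218   8  11  57] [363.4 223.4]
219 362 364 | 223 361 366 | 227 361 365 | 
[254 165  11  11  90] [258.5 170.4]Traceback (most recent call last):
  File "v.py", line 17, in <module>
    b=blob(d,(262,175),16)
  File "v.py", line 7, in blob
    n,l,s,cc=cv2.connectedComponentsWithStats(m);i=1+np.argmax(s[1:,4]);print(s[i],cc[i].round(1));return l==i
                                                     ~~~~~~~~~^^^^^^^^^
    return _wrapfunc(a, 'argmax', axis=axis, out=out, **kwds)
    return bound(*args, **kwds)
ValueError: attempt to get argmax of an empty sequence
```

Run:
```python
from h import *; import pickle
d=pickle.load(open("side0.pkl","rb"))
a=atz(d,357.7,225.3,.195)
for z in(.195,.193,.188,.18): b=atz(d,363.4,223.4,z);print(a,b,(b-a)[:2], np.degrees(np.arcsin(np.linalg.norm((b-a)[:2])/.185)), np.degrees(np.arccos(min(1,(z-.006)/.189))))
d=pickle.load(open("w9.pkl","rb")) if False else cam("wrist");pickle.dump(d,open("w9.pkl","wb"))
h=cv2.cvtColor(d["img"],cv2.COLOR_BGR2HSV);m=cv2.inRange(h,(104,140,50),(125,255,255));m[:,:260]=0;m[:,380:]=0
n,l,s,c=cv2.connectedComponentsWithStats(m)
for i in range(1,n):
    if s[i,4]>40: print(s[i],c[i].round(1))
for P in([.5487,.3396,.206],[.5487,.3396,.129],[.5487,.3396,.068]): print(proj(d,P))
```

```text
[0.55377903 0.34345578 0.195     ] [0.54431257 0.35117356 0.195     ] [-0.00946646  0.00771778] 3.785466492180776 0.0
[0.55377903 0.34345578 0.195     ] [0.54288649 0.35066036 0.193     ] [-0.01089254  0.00720458] 4.048017745465098 8.342677333727972
[0.55377903 0.34345578 0.195     ] [0.53932129 0.34937734 0.188     ] [-0.01445774  0.00592156] 4.8444489877613846 15.6424710129993
[0.55377903 0.34345578 0.195     ] [0.53361698 0.34732452 0.18      ] [-0.02016205  0.00386874] 6.371364088505916 22.980919807463046
[317.00134172 209.95099544]
[317.11577746 185.65890924]
[317.1717223  173.78373855]
```

The handle top is only about 12 mm from where it started, about 4° of lean. I'll clear the arm and check with the top camera.

```bash
(python3 -m pendant '[[0,0,2,0,1],[-1.5,-5,0,0,1],[-1.5,-5,0,0,1],[-1.5,-5,0,0,1],[-1.5,-5,0,0,1],[-1.5,-5,0,0,1],[-1.5,-5,0,0,1],[-1.5,-5,0,0,1],[0,0,0,0,1],[0,0,0,0,1]]') | grep -E 'time|tcp|ft_f'
python3 - <<'E'
from h import *; import pickle
T=pickle.load(open("top0.pkl","rb"));S=pickle.load(open("side0.pkl","rb"));N=cam("top");M=cam("side")
def blob(d,c,rad):
    h=cv2.cvtColor(d["img"],cv2.COLOR_BGR2HSV);m=cv2.inRange(h,(104,170,70),(125,255,255))
    k=np.zeros_like(m);cv2.circle(k,c,rad,255,-1);m&=k
    n,l,s,cc=cv2.connectedComponentsWithStats(m);i=1+np.argmax(s[1:,4]);print(s[i],cc[i].round(1));return cc[i]
def tri(a,b):
    c1,w1=ray(T,*a);c2,w2=ray(S,*b);s=np.linalg.lstsq(np.c_[w1,-w2],c2-c1,rcond=None)[0]
    p,q=c1+w1*s[0],c2+w2*s[1];return (p+q)/2,np.linalg.norm(p-q)
print(tri(blob(T,(262,175),16),blob(S,(357,232),26)),tri(blob(N,(262,175),22),blob(M,(360,228),30)))
for a,b,n in((T,N,"top"),(S,M,"side")):
    D=cv2.absdiff(a["img"],b["img"]).max(2);m=(D>50).astype(np.uint8);k,l,s,c=cv2.connectedComponentsWithStats(m)
    print(n,[(s[i].tolist()) for i in range(1,k) if s[i,4]>15])
E
python3 g.py
```

```text
time_s: 34.02
tcp_pos: [0.4427, -0.0113, 0.2849]
ft_force: [0.4, 0.2, -0.3]
[254 165  11  11  90] [258.5 170.4]
[354 221   8   9  47] [357.7 225.3]
[266 173   1   2   2] [266.  173.5]
[360 218   8  11  62] [363.6 223.2]
(array([0.55064948, 0.34203103, 0.1902815 ]), np.float64(0.0003813120927486988)) (array([0.54067527, 0.3383039 , 0.18543794]), np.float64(0.02235138472278101))
top [[424, 121, 216, 241, 20229], [253, 165, 30, 67, 913], [553, 188, 13, 7, 37], [558, 191, 32, 13, 62], [284, 209, 20, 30, 269], [574, 234, 36, 17, 152], [401, 345, 97, 55, 2950], [506, 360, 14, 3, 16], [520, 370, 4, 22, 34], [363, 384, 34, 16, 434], [391, 385, 20, 15, 205], [522, 393, 3, 7, 18], [527, 394, 25, 6, 45]]
side [[185, 0, 80, 99, 3530], [256, 0, 52, 89, 2314], [359, 0, 60, 83, 3263], [402, 0, 22, 40, 546], [324, 7, 10, 7, 36], [270, 84, 17, 17, 166], [348, 92, 38, 35, 483], [287, 105, 36, 21, 273], [339, 109, 9, 6, 37], [352, 196, 23, 56, 548], [345, 229, 6, 12, 60], [358, 252, 11, 9, 44]]
green 1274 233.75 233.44 205 260
```

Run:
```python
from h import *; import pickle
N=cam("top");M=cam("side");pickle.dump(N,open("top9.pkl","wb"));pickle.dump(M,open("side9.pkl","wb"))
for d,(x0,y0,x1,y1) in((N,(240,155,300,245)),(M,(335,185,390,265))):
    h=cv2.cvtColor(d["img"],cv2.COLOR_BGR2HSV);m=cv2.inRange(h,(104,150,50),(125,255,255))[y0:y1,x0:x1]
    for row in m[::2,::1]: print("".join("#" if v else "." for v in row))
```

```text
............................................................
............................................................
............................................................
............................................................
............................................................
............................................................
............................................................
............................................................
............................................................
..........................#.....#...........................
............................................................
......................................#.....................
..........................#.....#...........................
............................................................
..........................#....#.......#....................
...............#............................................
........................#...................................
.................#.##....................#..................
..
[... 3184 characters left out ...]
............................
.......................................................
.......................................................
.......................................................
.......................................................
.......................................................
.......................................................
.......................................................
.......................................................
.......................................................
.......................................................
.......................................................
.......................................................
```

```bash
cat > k.py <<'E'
from h import *; import pickle
T=pickle.load(open("top0.pkl","rb"));S=pickle.load(open("side0.pkl","rb"))
def tri(a,b):
    c1,w1=ray(T,*a);c2,w2=ray(S,*b);s=np.linalg.lstsq(np.c_[w1,-w2],c2-c1,rcond=None)[0]
    p,q=c1+w1*s[0],c2+w2*s[1];return (p+q)/2,np.linalg.norm(p-q)
E
python3 - <<'E'
from k import *
a,e1=tri((274.7,226),(370.3,202));b,e2=tri((271.5,210),(363.5,229.5));print(a,e1,b,e2)
v=a-b;L=np.linalg.norm(v);v/=L;print(L,v,np.degrees(np.arccos(v[2])),np.degrees(np.arctan2(v[1],v[0])));
tip=b-v*.127;print("tip",tip,"rimpt",b-v*(b[2]-.078)/v[2])
E
```

```text
[0.44387025 0.32289288 0.13653784] 0.0033775033451455415 [0.48679619 0.3313213  0.09288518] 0.0021071511309254023
0.06179990472787316 [-0.6945955  -0.13638247  0.70635466] 45.06091066386404 -168.89140163969373
tip [0.57500982 0.34864188 0.00317814] rimpt [0.50143357 0.33419533 0.078     ]
```

The brush is leaning 45° on the caddy rim, so it isn't upright. I'll re-grip it centred on its true line, with the grasp point at (0.460, 0.326, 0.120), and raise it about its tip.

```bash
(python3 -m pendant '[[0.3,5.62,-1,0,1],[0.3,5.62,-1,0,1],[0.3,5.62,-1,0,1],[0.3,5.62,-1,0,1],[0.3,5.62,-1,0,1],[0.27,5.64,-1,0,1],[0,0,-2.4,0,1],[0,0,-3,0,1],[0,0,0,0,1]]';python3 -m pendant '[[0,0,-3.5,0,1],[0,0,-3.5,0,1],[0,0,0,0,1]]')| grep -E 'time|tcp|ft_f|width'
```

```text
time_s: 35.4
tcp_pos: [0.4594, 0.3259, 0.1696]
ft_force: [-0.2, -0.5, 0.7]
width: 0.0857
time_s: 35.78
tcp_pos: [0.4599, 0.3257, 0.1009]
ft_force: [0.4, -0.2, 0.6]
width: 0.085
```

```bash
(python3 -m pendant '[[0,0,0,0,0],[0,0,0,0,0],[0,0,0,0,0],[0,0,0,0,0],[0,0,0,0,0],[0,0,0,0,0]]' 30)| grep -E 'time|tcp|force|width'
python3 - <<'E'
from t import *
d=cam("wrist");pickle.dump(d,open("wa.pkl","wb"));m=d["img"];st=r.get_state();g=np.array(st["tcp_pos"])+[0,0,.019];y=st["orientation"][2];e=np.array([-np.cos(y),-np.sin(y),0])
for t in(40,43,46): a=np.sin(np.radians(t))*e+np.cos(np.radians(t))*np.array([0,0,1]);print(t,[proj(d,g-a*s).round() for s in(-.035,.042)])
print([(yy,m[yy,312:324].mean(0).astype(int).tolist()) for yy in range(130,220,8)])
E
```

```text
time_s: 36.52
tcp_pos: [0.4606, 0.326, 0.1017]
ft_force: [0.8, -0.3, 1.6]
width: 0.0215
gripper_force: 29.4
40 [array([319., 341.]), array([319., 194.])]
43 [array([319., 341.]), array([319., 192.])]
46 [array([319., 341.]), array([319., 190.])]
[(130, [156, 162, 169]), (138, [146, 155, 165]), (146, [146, 155, 166]), (154, [151, 159, 169]), (162, [151, 163, 176]), (170, [151, 163, 176]), (178, [151, 163, 176]), (186, [118, 86, 72]), (194, [155, 102, 76]), (202, [163, 106, 75]), (210, [162, 104, 73]), (218, [162, 103, 71])]
```

```bash
(python3 -m pendant '[[0.57,0.1,0.65,0,0],[0.57,0.1,0.65,0,0],[0.61,0.11,0.56,0,0],[0.61,0.11,0.56,0,0]]';python3 -m pendant '[[0.68,0.12,0.46,0,0],[0.68,0.12,0.46,0,0],[0.67,0.12,0.35,0,0],[0.67,0.12,0.35,0,0]]')| grep -E 'time|tcp|force|width'
cat > q.py <<'E'
from t import *
d=cam("wrist");pickle.dump(d,open("wb.pkl","wb"));m=d["img"];st=r.get_state();g=np.array(st["tcp_pos"])+[0,0,.019];y=st["orientation"][2];e=np.array([-np.cos(y),-np.sin(y),0])
for t in(-5,0,5,10,15,20,25,30,35,40): a=np.sin(np.radians(t))*e+np.cos(np.radians(t))*np.array([0,0,1]);print(t,[int(proj(d,g-a*s)[1]) for s in(-.035,.037,.1)],end=" ")
print([(yy,m[yy,312:324].mean(0).astype(int).tolist()) for yy in range(130,250,6)])
h=cv2.cvtColor(m,cv2.COLOR_BGR2HSV);b=(h[:,312:324,0]>100)&(h[:,312:324,0]<122)&(h[:,312:324,1]>80);print("blue rows",[yy for yy in range(120,395,3) if b[yy].mean()>.6])
M=cam("side");h=cv2.cvtColor(M["img"],cv2.COLOR_BGR2HSV);b=cv2.inRange(h,(104,150,50),(125,255,255))
print("side",[(yy,int(340+np.nonzero(b[yy,340:385])[0].mean()),int((b[yy,340:385]>0).sum())) for yy in range(180,262,3) if (b[yy,340:385]>0).sum()>2])
E
python3 q.py
```

```text
time_s: 37.08
tcp_pos: [0.4845, 0.3301, 0.126]
ft_force: [-2.2, -1.3, -1.8]
width: 0.0208
gripper_force: 29.5
time_s: 37.58
tcp_pos: [0.5115, 0.3349, 0.142]
ft_force: [-2.9, -2.2, -2.2]
width: 0.0212
gripper_force: 30.1
-5 [302, 237, 212] 0 [309, 232, 202] 5 [315, 227, 192] 10 [321, 223, 182] 15 [326, 218, 173] 20 [331, 214, 163] 25 [334, 210, 153] 30 [337, 207, 144] 35 [339, 203, 134] 40 [340, 200, 125] [(130, [214, 230, 233]), (136, [200, 216, 220]), (142, [192, 210, 215]), (148, [206, 221, 224]), (154, [219, 236, 238]), (160, [145, 158, 164]), (166, [132, 142, 149]), (172, [128, 133, 138]), (178, [132, 139, 145]), (184, [136, 148, 155]), (190, [117, 124, 130]), (196, [115, 122, 129]), (202, [94, 91, 91]), (208, [125, 87, 69]), (214, [125, 86, 68]), (220, [124, 85, 66]), (226, [120, 82, 63]), (232, [65, 63, 65]), (238, [105, 73, 58]), (244, [53, 52, 54])]
blue rows [207, 210, 213, 216, 219, 222, 225, 228, 234, 237, 246, 249, 252, 261, 264, 267, 273, 276, 279, 282, 291, 294, 297, 300, 303, 306, 309, 312, 315, 318, 321, 324, 327]
side [(207, 362, 6), (210, 363, 7), (213, 361, 8), (216, 361, 8), (219, 362, 5), (222, 362, 6), (225, 361, 6), (228, 360, 8), (231, 360, 7), (234, 359, 4)]
```

```bash
(python3 -m pendant '[[0.76,0.13,0.23,0,0],[0.76,0.13,0.23,0,0],[0.64,0.11,0.1,0,0],[0.64,0.11,0.1,0,0]]';python3 -m pendant '[[0.46,0.08,0.02,0,0],[0.46,0.08,0.02,0,0],[0,0,0,0,0]]')| grep -E 'time|tcp|force|width'; python3 q.py
```

```text
time_s: 38.17
tcp_pos: [0.5395, 0.3397, 0.1485]
ft_force: [-1.7, -1.2, 0.5]
width: 0.0212
gripper_force: 29.6
time_s: 38.55
tcp_pos: [0.5484, 0.3413, 0.1487]
ft_force: [-1.8, 0.0, -1.3]
width: 0.0212
gripper_force: 29.4
-5 [303, 238, 212] 0 [310, 233, 203] 5 [317, 228, 193] 10 [322, 224, 183] 15 [327, 219, 174] 20 [332, 215, 164] 25 [335, 211, 154] 30 [338, 208, 145] 35 [340, 204, 135] 40 [341, 201, 126] [(130, [192, 231, 243]), (136, [191, 230, 242]), (142, [158, 204, 229]), (148, [212, 189, 151]), (154, [208, 217, 215]), (160, [201, 210, 209]), (166, [231, 244, 244]), (172, [223, 237, 239]), (178, [207, 224, 228]), (184, [211, 226, 227]), (190, [201, 217, 217]), (196, [125, 135, 140]), (202, [114, 125, 132]), (208, [103, 108, 112]), (214, [95, 100, 103]), (220, [101, 75, 62]), (226, [97, 72, 59]), (232, [78, 63, 56]), (238, [84, 64, 53]), (244, [71, 57, 51])]
blue rows [219, 222, 225, 228, 231, 237, 246, 255, 258, 264, 267, 276, 279, 282, 285, 288, 291, 294, 297, 300, 303, 306, 309, 312, 315, 318, 321, 324, 327]
side [(219, 357, 6), (222, 357, 9), (225, 358, 9), (228, 357, 7), (231, 357, 8), (234, 357, 6), (237, 357, 5), (240, 356, 8), (243, 356, 7)]
```

Run:
```python
from h import *; import pickle
for M in(pickle.load(open("side0.pkl","rb")),cam("side")):
    h=cv2.cvtColor(M["img"],cv2.COLOR_BGR2HSV);b=cv2.inRange(h,(104,150,40),(125,255,255))
    P=[(yy,340+np.nonzero(b[yy,340:385])[0].mean().round(1),int((b[yy,340:385]>0).sum())) for yy in range(214,250,3) if (b[yy,340:385]>0).sum()>2];print(P)
d=pickle.load(open("side0.pkl","rb"))
for t in(-5,0,5,10):
    g=np.array(r.get_state()["tcp_pos"])+[0,0,.019];e=np.array([-.985,-.173,0]);a=np.sin(np.radians(t))*e+np.cos(np.radians(t))*np.array([0,0,1])
    print(t,proj(d,g+a*.037).round(1),proj(d,g-a*.04).round(1))
print(proj(d,[.5487,.3396,.206]),proj(d,[.5487,.3396,.129]))
```

```text
[(223, np.float64(358.0), 9), (226, np.float64(357.5), 8), (229, np.float64(357.5), 8), (232, np.float64(357.0), 7), (238, np.float64(355.0), 3), (241, np.float64(356.0), 9), (244, np.float64(356.0), 9)]
[(220, np.float64(358.0), 7), (223, np.float64(357.0), 9), (226, np.float64(358.0), 9), (229, np.float64(357.5), 8), (232, np.float64(357.5), 6), (235, np.float64(356.3), 6), (241, np.float64(356.0), 7), (244, np.float64(356.0), 5)]
-5 [357.8 221.1] [356.3 241.1]
0 [358.3 219.8] [355.8 242.5]
5 [358.7 218.6] [355.3 243.8]
10 [359.2 217.4] [354.9 245. ]
[357.42140552 219.26180968] [354.97188338 242.05375026]
```

```bash
(python3 -m pendant '[[0.4,0.07,-0.05,0,0],[0.4,0.07,-0.05,0,0],[0,0,0,0,0]]'; python3 -m pendant '[[0,0,0,0,0.31],[0,0,0,0,0.31],[0,0,0,0,0.31]]')| grep -E 'time|tcp|force|width'; python3 q.py | tail -2
```

```text
time_s: 39.08
tcp_pos: [0.5565, 0.3427, 0.1479]
ft_force: [-2.0, -1.2, 0.5]
width: 0.0207
gripper_force: 29.5
time_s: 39.45
tcp_pos: [0.5564, 0.3428, 0.1482]
ft_force: [0.3, -0.5, -0.8]
width: 0.0261
gripper_force: 0.0
blue rows [243, 252, 258, 261, 267, 270, 273, 276, 279, 282, 285, 288, 291, 294, 297, 300, 303, 306, 309, 312, 315, 318, 321, 324]
side [(222, 356, 4), (225, 356, 11), (228, 356, 11), (231, 355, 8), (234, 355, 6), (237, 355, 5), (240, 355, 6), (243, 355, 9), (246, 354, 6)]
```

It stays standing after release. I'll open fully, rise, and check.

```bash
(python3 -m pendant '[[0,0,0,0,0.5],[0,0,0,0,0.7],[0,0,0,0,1],[0,0,0,0,1],[0,0,0,0,1]]')| grep -E 'time|tcp|force|width'; python3 q.py | tail -1;  (python3 -m pendant '[[0,0,1.5,0,1],[0,0,3,0,1],[0,0,4,0,1],[0,0,4,0,1],[-1.5,-5,1,0,1],[-1.5,-5,0,0,1],[-1.5,-5,0,0,1],[-1.5,-5,0,0,1],[-1.5,-5,0,0,1],[-1.5,-5,0,0,1]]')| grep -E 'time|tcp|ft_f|width'; python3 q.py | tail -1
python3 - <<'E'
from k import *
N=cam("top");h=cv2.cvtColor(N["img"],cv2.COLOR_BGR2HSV);m=cv2.inRange(h,(104,150,50),(125,255,255))[155:245,240:300]
for row in m[::2]: print("".join("#" if v else "." for v in row))
pickle.dump(N,open("topb.pkl","wb"))
E
```

```text
time_s: 40.17
tcp_pos: [0.5563, 0.3427, 0.148]
ft_force: [0.5, -0.3, 0.7]
width: 0.0858
gripper_force: 0.0
side [(222, 356, 5), (225, 356, 8), (228, 356, 8), (231, 356, 7), (234, 356, 6), (237, 355, 6), (243, 355, 9)]
time_s: 41.52
tcp_pos: [0.4656, 0.0413, 0.2843]
ft_force: [0.5, -0.6, 0.8]
width: 0.0854
side [(222, 357, 6), (225, 357, 8), (228, 357, 8), (231, 357, 7), (237, 358, 3), (240, 356, 3), (243, 355, 10), (246, 355, 6)]
............................................................
............................................................
............................................................
............................................................
............................................................
...............#######......................................
.............###########....................................
.............###########....................................
.............###########....................................
...............#########....................................
......................#.................................
[... 1378 characters left out ...]
.............................
............................................................
............................................................
............................................................
............................................................
............................................................
............................................................
............................................................
............................................................
.............###............................................
...........#######..........................................
.........##########.........................................
```

The handle top is at about (258,169) in the top view, against (258.5,170.4) at the start, so the brush is upright. I'll do a final check for anything disturbed.

```bash
(python3 -m pendant '[[-1.5,-5,0,0,1],[-1.5,-5,0,0,1],[-1.5,-5,0,0,1],[0,0,0,0,1],[0,0,0,0,1],[0,0,0,0,1],[0,0,0,0,1],[0,0,0,0,1]]')| grep -E 'time|tcp'; python3 g.py
python3 - <<'E'
from k import *
def hb(d,x0,y0,x1,y1):
    h=cv2.cvtColor(d["img"],cv2.COLOR_BGR2HSV);m=cv2.inRange(h,(104,170,70),(125,255,255))[y0:y1,x0:x1]
    n,l,s,c=cv2.connectedComponentsWithStats(m);i=1+np.argmax(s[1:,4]);return c[i]+[x0,y0]
N=cam("top");M=cam("side")
print(tri(hb(T,248,160,270,182),hb(S,345,215,370,250)),tri(hb(N,245,158,275,185),hb(M,345,210,370,250)))
for a,b,n,yl in((T,N,"top",(0,330)),(S,M,"side",(100,400))):
    D=cv2.absdiff(a["img"],b["img"]).max(2);D[:yl[0]]=0;D[yl[1]:]=0
    if n=="top": D[:,395:]=0
    m=cv2.dilate((D>45).astype(np.uint8),np.ones((3,3)));k,l,s,c=cv2.connectedComponentsWithStats(m);print(n,[s[i].tolist() for i in range(1,k) if s[i,4]>40])
E
```

```text
time_s: 42.68
tcp_pos: [0.4214, -0.1068, 0.283]
green 1274 233.77 233.43 205 260
(array([0.55064948, 0.34203103, 0.1902815 ]), np.float64(0.0003813120927486988)) (array([0.55362234, 0.34100512, 0.18999376]), np.float64(0.0018812010210769326))
top [[355, 129, 9, 25, 85], [383, 131, 12, 14, 62], [363, 157, 14, 14, 77], [252, 162, 36, 42, 939], [375, 175, 12, 12, 45]]
side [[276, 99, 105, 36, 1509], [330, 105, 25, 11, 209], [359, 224, 6, 19, 73], [362, 254, 8, 9, 47]]
```

```bash
python3 -c "
from station import r
print(r.hand_in())"
```

```text
the job is handed in; nothing more can be done
None
```

The job is handed in, though no verdict came back: the tumbler was pressed on the bottom three times with draws to near the mouth in between and is still seated, the brush stands upright in its caddy within 3 mm of where it began after one failed try left it leaning on the rim, and nothing else shows as moved, at about 43 s.

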